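# Fit a junction box from the tray to a solar module

## Robot

A 7-joint arm with a two-finger parallel gripper is mounted at the origin on the work surface. World frame = base frame: x ahead of the robot, y to its left, z up, the work surface at z = 0. Lengths are in mm, angles in rad, forces in N, time in s.
With the tool pointing down it reaches from about 400 to 925 mm from the base axis. Payload 5.6 kg.
Tool frame: the origin (TCP) lies between the finger pads; the fingertips stand 25 mm ahead of it and the grasp point (between the pads) lies 6 mm ahead of it; z points along the fingers, y is the direction in which the jaws open and shut (so a half turn about z gives the same grasp; the last joint's range is limited). The gripper opens to 85 mm and grips with 20 to 120 N. Pads are 22 mm wide; open, the fingers measure 114 mm over their backs; the gripper's body (76 mm by 85 mm) begins 54 mm behind the grasp point. The pads swing forward as they close: fully open they stand 13 mm farther back than shut.
Start: joints at [-1.16, 0.468, -0.012, 1.603, 0.006, 1.071, -0.056], TCP at [284.988, 584.2, 256.29] pointing down, gripper open.
Joint ranges: [-2.53, 2.53], [-0.31, 2.02], [-1.57, 1.55], [0.28, 2.44], [-1.29, 4.43], [0.15, 1.84], [-2.92, 2.92]. Speed limits (rad/s): [2.57, 2.57, 3.14, 3.14, 3.14, 3.14, 3.14].

## Interface

Orientations are given as a unit quaternion [w, x, y, z].
In Python, from bench import ctrl, read_camera, get_calibration, workorder gives the robot as it stands. The module is installed in compiled form; this text tells all that it offers.
- The arm moves only by the tool send_rows, never from a script. Its arguments are lists of equal length, an entry for each row: "xyz": the shift along the tool's x, y, z in mm, a list of three; "rotation": the turn, a rotation vector about the tool's x, y, z in degrees, a list of three. A call has 1 to 20 rows; each row is the pose to reach, as a shift and turn from the pose measured when the call began, along the tool's axes at that moment; what a row does not reach only later rows make up. A row lasts 1/10 s, in which the tool goes at most 50 mm and 8.59 degrees, less where a joint would pass 70% of its speed; a pose out of reach is approached as far as the arm can. A call with a gripper value outside its range is refused whole. "grip" is the opening, from 0 (shut) to 1 (fully open), set as the call begins (left out, the last holds). The fingers move at their own pace and stop on an object; "grip_force" is the grip in N (left out, the last holds). Time passes only in rows, so rows that repeat a pose let the fingers close. It gives the time, the measured TCP pose, the force and the opening at its end, in the units of the state.
- ctrl.get_obs(): the state, without advancing time (a new reading comes with each control period).
- read_camera(name): name is "side" or "top"; returns (picture, depth): 420x560x3 uint8, red, green, blue; 420x560 float32, mm along the optical axis (not along the pixel's ray), 0 where there is no reading.
- get_calibration(name): a dict with "fx", "fy", "cx", "cy" (pixels), "rvec" (rotation vector, rad) and "tvec" (3), from world to camera coordinates, as OpenCV has them. Camera axes: x right, y down, z forward; pixel columns grow to the right and rows downward; lengths in mm; the calibration is good to about 2 mm. A picture is of the moment at which its call begins. get_calibration takes no time and is no camera call.
- workorder.hand_in(): hands the job in, once; it reports no verdict.
The state is a dict: "time": time; "joints": joint angles; "qvel": joint speeds; "joint_efforts": joint torques, N m; "tcp_pos": TCP position; "eef_rot": TCP orientation; "force": force on the tool from outside, world axes, zero at the start; "ft_torque": the same for the moment, N m; "grip_width": finger opening in mm.
Only numpy, scipy, OpenCV 4.12 (cv2) and the standard library are available. Lean on these libraries where they do the work, as an engineer would, in place of code of your own. Each camera call takes 0.05 s, during which the arm holds its last target.

## Task

One of the three black junction boxes in the grey tray has an upright aluminium bar on top. Lift that box straight out of its pocket by the bar and set it down flat on the grey adhesive pad in the middle of the small solar module, centred on the pad, with its long sides along the pad's long sides (either way round). Set it down rather than drop it, and leave the other two boxes in their pockets.

Things in the scene. Friction and masses are not known exactly. Their poses are not given: they have to be found in the camera images.
- box_bar_centre (a point): Junction box to move, ~0.12 kg: black body 70 (its x) x 56 (y) x 16 mm high, with an upright aluminium bar centred on top, 40 long (x) x 12 thick (y) x 26 mm high. Point: its centre, 21 mm above the underside, 21 mm below the bar's top, 5 mm above the body's top. z up. Stands in a pocket of the fixed grey tray, body flush with the tray's top: only the bar stands up. The pocket varies.
- box_round_centre (a point): Box to leave in its pocket: the same black body with a round aluminium boss 26 mm across, 20 mm high on top. Point: its centre, 18 mm above the underside; x along its long sides, z up. The tray (296 x 92 x 22 mm high, on the table at z = 0) has three pockets in a row, 95 mm apart along the boxes' x, 16 mm deep, floor 6 mm above the table, 2 mm play on each side of a box.
- box_square_centre (a point): Box to leave in its pocket, the third in the tray: the same black body with a square aluminium block 30 x 30 mm, 14 mm high on top. Point: its centre, 15 mm above the underside; x along its long sides, z up.
- pad (a point): Centre of the top face of the flat grey pad, 90 (its x) x 76 (y) x 3 mm, in the middle of the fixed solar module: a glass plate 220 (x) x 260 mm (y) with four blue cells. The pad's top is 8 mm above the table; the box's underside goes there. z up. A paper tape roll (52 mm across, 18 mm high) stands on the module near a corner, about 118 mm from the pad's centre.
Not all that is in view belongs to the job. What is shaped like the part that bears box_bar_centre but red or turquoise is not meant.

How it is judged (in metres and radians):
On the way:
1. the box with the bar is lifted clear of the tray, roughly upright (height (world z) of box_bar_centre above 0.06 m and angle between box_bar_centre's own z axis and vertical below 0.4 rad and horizontal distance between box_bar_centre and pad above 0.1 m), for 0.1 s.
At the end, for the whole second after the job is handed in: The box with the bar lies flat on the pad (within 6 degrees of level, underside within 5 mm of the pad's top), its centre within 15 mm of the pad's centre and its long sides within 12 degrees of the pad's, either way round; the other two boxes are within 15 mm of where they stood (horizontal distance between box_bar_centre and pad below 0.015 m and z of box_bar_centre in the frame of pad between 0.016 and 0.026 m and angle between box_bar_centre's own z axis and vertical below 0.1 rad and angle between the x axis of box_bar_centre and the x axis of pad, either way round below 0.21 rad and distance of each of box_round_centre, box_square_centre from where it was at the start of the episode below 0.015 m); the robot touches nothing.
It fails at once if the box with the bar is dropped (falls faster than 0.6 m/s with no finger on it, a fall of about 20 mm) (linear speed of box_bar above 0.6 m/s and contact force between the fingers and box_bar below 0.1 N).
It fails at once if one of the other two boxes is moved more than 15 mm (distance of any of box_round_centre, box_square_centre from where it was at the start of the episode above 0.015 m).
It also fails if it takes over 38 s, if anything falls off the work surface, if the arm or the gripper's body presses on something with over 40 N, if the wrist force passes 120 N, or if a joint passes its speed limit or range.

## Working session

There is one attempt and no reset: what is moved stays moved. The work goes in short steps, Python scripts to look and compute and a tool call to move; the robot and the scene stay as the last step left them, time stands still between calls to the robot, and variables do not carry over. Pictures are saved under pics/ and viewed, and the job is handed in when it is done.

Besides the shell and the picture viewer there is one more tool, called after "Request:" in YAML: its name, and indented under it one key for each argument. send_rows: Moves the arm, as the interface text tells. Its arguments: {"type":"object","properties":{"xyz":{"type":"array"},"rotation":{"type":"array"},"grip":{"type":"number"},"grip_force":{"type":"number"}},"required":["xyz","rotation"]}

```bash
mkdir -p pics; cat > h.py <<'E'
import numpy as np,cv2
from bench import ctrl, read_camera, get_calibration, workorder
E
python3 - <<'E'
from h import *
for n in ("side","top"):
    p,d=read_camera(n); np.savez(f"{n}0.npz",p=p,d=d); cv2.imwrite(f"pics/{n}0.png",p[:,:,::-1])
    c=get_calibration(n); R=cv2.Rodrigues(np.array(c['rvec'],float))[0]; print(n,c, (-R.T@np.array(c['tvec']).ravel()).round(),(d>0).mean())
o=ctrl.get_obs(); print(o)
E
```

```text
side {'fx': 425.28318489440363, 'fy': 425.28318489440363, 'cx': 284.32592578634916, 'cy': 207.15957919768525, 'rvec': array([ 2.15294507, -0.77820529,  0.33935923]), 'tvec': array([-422.88369526,  285.92216318,  743.17638863])} [  93. -576.  688.] 0.9960544217687075
top {'fx': 479.0463370543202, 'fy': 479.0463370543202, 'cx': 270.800425164689, 'cy': 205.0777127404183, 'rvec': array([ 2.16325189, -2.13073063,  0.14935138]), 'tvec': array([   6.51969891,  559.73434927, 1046.68193523])} [ 407.   11. 1115.] 0.9959056122448979
{'time': 0.1, 'joints': array([-1.16001082,  0.46832272, -0.01156963,  1.6035255 ,  0.00600574,
        1.07138898, -0.05630146]), 'qvel': array([-0.00124935, -0.00229415,  0.00095393, -0.00328856,  0.00085661,
        0.00082214,  0.00017812]), 'joint_efforts': array([ 9.17481484e-04, -5.33524990e+01,  2.13097263e-02, -2.51964980e+01,
        1.14430737e-02,  4.30389468e-03, -1.46449167e-05]), 'tcp_pos': array([284.81692971, 583.76953129, 255.414219  ]), 'eef_rot': array([-1.14403413e-04,  2.24996149e-01,  9.74359320e-01, -7.97209796e-04]), 'force': array([ 0.06737627, -0.32988567,  0.08210758]), 'ft_torque': array([ 0.01202763,  0.02450611, -0.00505627]), 'grip_width': 85.29820267338587}
```

View pics/side0.png

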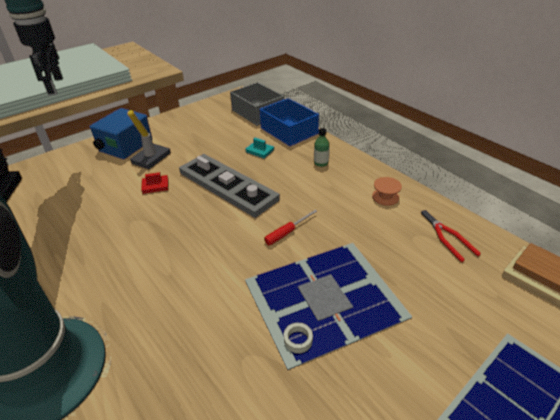

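View pics/top0.png

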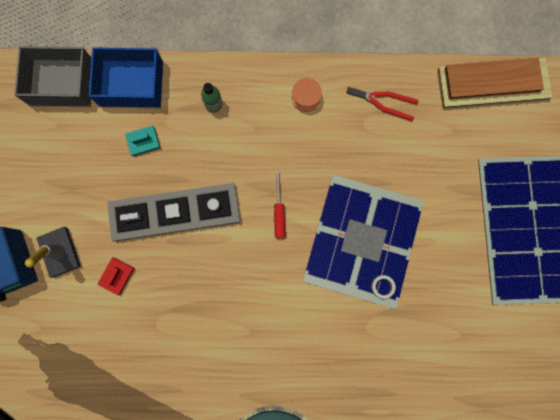

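The tray holds three boxes. In the top picture the leftmost (130,215) carries a long bar, the middle one (172,211) a square block and the right one (213,204) a round boss. In the side picture they are at (204,162), (227,178) and (252,190). The turquoise (143,140) and red (116,276) pieces are decoys. The pad is at top (364,240). I'll confirm the bar in an enlarged crop and then measure.

```bash
cat >> h.py <<'E'
def cam(n):
    c=get_calibration(n); K=np.array([[c['fx'],0,c['cx']],[0,c['fy'],c['cy']],[0,0,1.]])
    R=cv2.Rodrigues(np.array(c['rvec'],float))[0]; return K,R,np.array(c['tvec'],float).reshape(3,1)
def plane(n,uv,z):
    K,R,t=cam(n); uv=np.atleast_2d(np.array(uv,float)); o=(-R.T@t).ravel()
    r=(R.T@np.linalg.inv(K)@np.c_[uv,np.ones(len(uv))].T).T
    return o+r*((z-o[2])/r[:,2])[:,None]
def tri(us,ut):
    P=[cam(n)[0]@np.hstack(cam(n)[1:]) for n in("side","top")]
    X=cv2.triangulatePoints(P[0],P[1],np.array(us,float).reshape(2,1),np.array(ut,float).reshape(2,1)); return (X[:3]/X[3]).ravel()
def proj(n,X):
    K,R,t=cam(n); return cv2.projectPoints(np.atleast_2d(np.array(X,float)),R,t,K,None)[0].reshape(-1,2)
def dpts(n,d,mask):
    K,R,t=cam(n); v,u=np.nonzero(mask&(d>0)); z=d[v,u]
    c=(np.linalg.inv(K)@np.c_[u,v,np.ones(len(u))].T)*z; return (R.T@(c-t)).T,np.c_[u,v]
E
python3 - <<'E'
from h import *
a=np.load("side0.npz")['p'];b=np.load("top0.npz")['p']
A=cv2.resize(a[140:220,170:290],None,fx=6,fy=6,interpolation=2)[:,:720]
B=cv2.resize(b[180:245,100:245],None,fx=5,fy=5,interpolation=2)[:,:720]
cv2.imwrite("pics/cA.png",A[:300,:,::-1]); cv2.imwrite("pics/crop.png",np.vstack([A[:275],B])[:,:,::-1])
C=cv2.resize(b[210:270,335:395],None,fx=8,fy=8,interpolation=2);D=cv2.resize(a[265:330,290:360],None,fx=5,fy=5)
D=cv2.copyMakeBorder(D,0,480-D.shape[0],0,0,0)
E=np.hstack([C,D])[:,:800];cv2.imwrite("pics/pad.png",E[:,:,::-1])
E
```

```text
(no output)
```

View pics/crop.png

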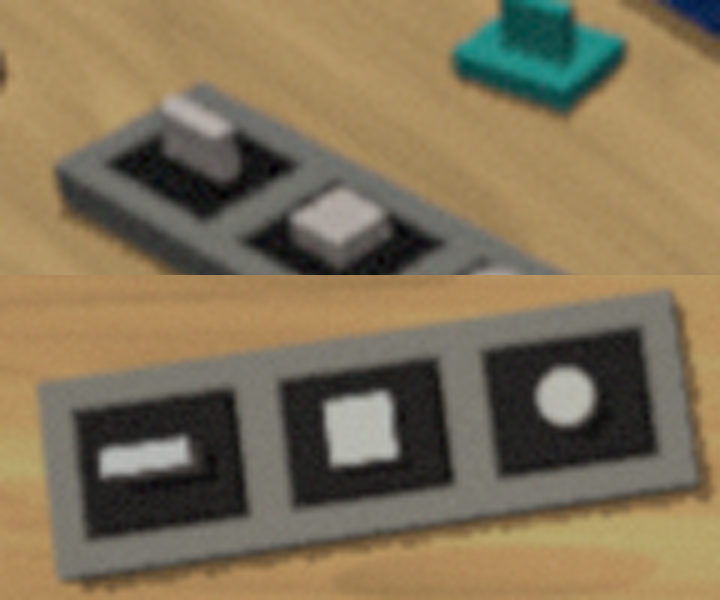

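View pics/pad.png

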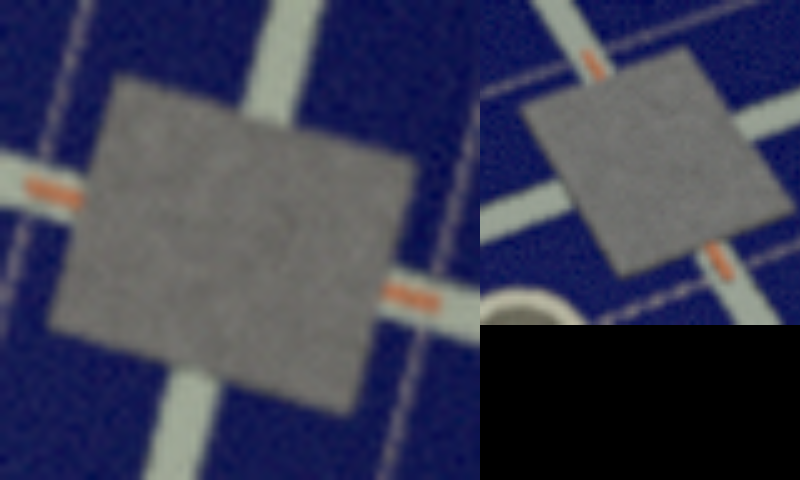

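The crop confirms it: the leftmost box carries the long thin bar and the other two carry a square block and a round boss. Next I measure the pad corners and the bar top in both views.

```bash
cat > m.py <<'E'
from h import *
def blob(m,near):
    n,l,s,c=cv2.connectedComponentsWithStats(m.astype(np.uint8)); i=1+np.argmin(np.hypot(*(c[1:]-near).T)+1e3*(s[1:,4]<15)); return (l==i).astype(np.uint8)
def quad(m,s):
    c=max(cv2.findContours(cv2.resize(m*255,None,fx=s,fy=s,interpolation=1).__gt__(127).astype(np.uint8),0,1)[0],key=cv2.contourArea)
    h=cv2.convexHull(c)
    for e in np.arange(.01,.2,.005):
        q=cv2.approxPolyDP(h,e*cv2.arcLength(h,True),True)
        if len(q)<=4: break
    return (q.reshape(-1,2)+.5)/s-.5
E
python3 - <<'E'
from m import *
I={n:np.load(n+"0.npz") for n in("side","top")}
for n,near in(("side",(325,297)),("top",(364,240))):
    p=I[n]['p'].astype(int); sat=p.max(2)-p.min(2); v=p.mean(2)
    print(p[near[1],near[0]])
    m=(sat<22)&(v>70)&(v<150); m=cv2.morphologyEx(m.astype(np.uint8),cv2.MORPH_OPEN,np.ones((9,9)))
    b=blob(m,near);q=quad(b,8); print(n,b.sum(),q.round(1).tolist())
    M=cv2.moments(b,True); c=(M['m10']/M['m00'],M['m01']/M['m00']); W=plane(n,q,8)[:,:2]; print(' centre',c,plane(n,[c],8).round(1),plane(n,[q.mean(0)],8).round(1)); e=np.roll(W,-1,0)-W; print(' edges',np.hypot(*e.T).round(1),(np.degrees(np.arctan2(e[:,1],e[:,0]))%180).round(1))
    X,uv=dpts(n,I[n]['d'],b>0); print(' depth z',np.median(X,0).round(1))
# bar
for n,near in(("side",(204,162)),("top",(130,215))):
    p=I[n]['p'].astype(int); v=p.mean(2); sat=p.max(2)-p.min(2)
    y,x=near; 
    for th in (150,170,190):
        w=np.zeros(v.shape,bool); w[near[1]-12:near[1]+14,near[0]-18:near[0]+18]=1
        m=(v>th)&(sat<45)&w
        if m.sum()<15: continue
        b=blob(m,near); r=cv2.minAreaRect(cv2.findContours(b,0,1)[0][0]); M=cv2.moments(b,True)
        c=(M['m10']/M['m00'],M['m01']/M['m00']);print(n,th,b.sum(),np.round(c,1),r,plane(n,[c],48).round(1),np.median(dpts(n,I[n]['d'],b>0)[0],0).round(1), quad(b,8).round(1).tolist())
X,uv=dpts("top",I["top"]['d'],np.ones((420,560),bool))
for k in((130,215),(172,211),(213,204)):
    s=(abs(uv-k).max(1)<20)&(X[:,2]>30); print(k,s.sum(),X[s].mean(0).round(1),np.percentile(X[s,2],[5,50,95]).round(1))
    r=cv2.minAreaRect(X[s,:2].astype(np.float32)); print(r)
E
```

```text
[110 113 108]
side 1396 [[332.1, 276.6], [348.4, 308.1], [315.9, 318.4], [301.6, 284.9]]
 centre (324.5587392550143, 297.1289398280802) [[ 482.2 -204.8    8. ]] [[ 482.4 -204.4    8. ]]
 edges [83.7 68.2 85.3 67.6] [ 68.  160.5  67.6 159.1]
 depth z [ 482.9 -204.6    6.9]
[113 111 107]
top 1273 [[348.9, 221.6], [384.4, 228.9], [379.1, 259.4], [342.6, 251.1]]
 centre (363.6535742340927, 240.27415553809897) [[ 485.2 -200.6    8. ]] [[ 485.3 -200.8    8. ]]
 edges [83.6 71.8 85.6 70.2] [ 79.  169.1  77.9 167.5]
 depth z [ 485.5 -201.1    7. ]
side 150 28 [201.7 158.7] ((201.60000610351562, 158.8000030517578), (9.838699340820312, 2.683281421661377), 26.56505012512207) [[527.1 332.8  48. ]] [528.9 335.5  46.3] [[196.6, 156.9], [199.1, 155.6], [206.4, 161.1], [202.9, 161.4]]
top 150 68 [128.1 215.9] ((128.0699920654297, 215.99000549316406), (3.959798574447632, 16.54629898071289), 81.8698959350586) [[528.9 334.6  48. ]] [528.9 334.8  47.6] [[136.4, 212.9], [134.1, 217.4], [119.6, 218.1], [120.9, 214.6]]
top 170 57 [128.3 215.9] ((128.4923095703125, 215.9384765625), (3.4729723930358887, 15.380306243896484), 82.87498474121094) [[529.  334.2  48. ]] [528.9 334.8  47.9] [[136.4, 213.9], [133.1, 217.4], [120.6, 218.1], [121.9, 214.6]]
(130, 215) 120 [527.3 333.   45.5] [34.  46.5 51. ]
((528.0621337890625, 334.0101623535156), (12.697601318359375, 40.10310363769531), 9.621965408325195)
(172, 211) 177 [543.4 240.6  35.2] [32.  35.3 37.9]
((543.6199340820312, 240.72743225097656), (30.41156005859375, 29.263416290283203), 8.160055160522461)
(213, 204) 108 [558.9 146.9  40.8] [34.1 41.3 44.6]
((559.4874877929688, 147.27505493164062), (25.400732040405273, 23.782886505126953), 34.206302642822266)
```

```bash
python3 - <<'E'
from m import *
# pad corners by sub-pixel line fits on the mask outline (no opening)
I={n:np.load(n+"0.npz") for n in("side","top")}
u=lambda o,s,q:[((x+.5)/s-.5+o[0],(y+.5)/s-.5+o[1]) for x,y in q]
T=u((335,210),8,[(116,72),(414,158),(352,416),(48,329)])
S=u((290,265),5,[(43,107),(205,45),(317,208),(142,277)]) # crop x minus 480
for n,q in(("top",T),("side",S)):
    g=I[n]['p'][:,:,0].copy()
    q2=cv2.cornerSubPix(cv2.cvtColor(I[n]['p'],cv2.COLOR_RGB2GRAY),np.float32(q).reshape(-1,1,2),(3,3),(-1,-1),(3,30,.01)).reshape(-1,2)
    for Q in(q,q2):
        W=plane(n,Q,8)[:,:2];e=np.roll(W,-1,0)-W;print(n,np.round(Q,1).tolist(),W.mean(0).round(1),np.hypot(*e.T).round(1),(np.degrees(np.arctan2(e[:,1],e[:,0]))%180).round(1))
import itertools
for k in range(4):
    X=np.array([tri(S[(i+k)%4],T[i]) for i in range(4)]); 
    if np.ptp(X[:,2])<30: print(k,X.round(1).tolist(),X.mean(0).round(1))
# bar top centre triangulated
print("bar",tri((201.7,158.7),(128.3,215.9)))
# module outline, top: light + blue
p=I['top']['p'];hsv=cv2.cvtColor(p,cv2.COLOR_RGB2HSV)
m=((p[:,:,2].astype(int)>p[:,:,0].astype(int)-5)).astype(np.uint8); w=np.zeros_like(m);w[170:315,295:430]=1
m=cv2.morphologyEx(m&w,cv2.MORPH_CLOSE,np.ones((7,7)));c=max(cv2.findContours(m,0,1)[0],key=cv2.contourArea)
W=plane("top",c.reshape(-1,2),5)[:,:2].astype(np.float32);print("module",cv2.minAreaRect(W))
p=I['side']['p'].astype(int);m=((p[:,:,2]>p[:,:,0]-5)).astype(np.uint8); w=np.zeros_like(m);w[235:370,235:415]=1
m=cv2.morphologyEx(m&w,cv2.MORPH_CLOSE,np.ones((7,7)));c=max(cv2.findContours(m,0,1)[0],key=cv2.contourArea)
W=plane("side",c.reshape(-1,2),5)[:,:2].astype(np.float32);print("module s",cv2.minAreaRect(W))
E
```

```text
top [[349.1, 218.6], [386.3, 229.3], [378.6, 261.6], [340.6, 250.7]] [ 486.  -200.5] [89.3 77.  90.2 77.4] [ 74.6 165.6  74.9 164.9]
top [[349.3999938964844, 218.8000030517578], [386.5, 229.6999969482422], [378.20001220703125, 261.5], [340.3999938964844, 250.3000030517578]] [ 485.8 -200.6] [89.1 76.1 89.9 76.4] [ 74.2 164.4  74.4 163.9]
side [[298.2, 286.0], [330.6, 273.6], [353.0, 306.2], [318.0, 320.0]] [ 485.  -202.5] [75.8 91.4 76.3 89.8] [165.8  74.3 164.6  73.9]
side [[298.1000061035156, 283.79998779296875], [329.5, 273.1000061035156], [352.8999938964844, 306.5], [317.3999938964844, 319.8999938964844]] [ 485.3 -200.6] [72.1 94.1 76.7 94.6] [163.4  74.9 163.8  72.1]
1 [[535.2, -167.4, 6.6], [511.8, -254.3, 4.0], [436.9, -234.7, 5.6], [461.1, -147.8, 5.7]] [ 486.3 -201.1    5.5]
bar [528.82506054 335.02610581  46.17149572]
module ((485.82916259765625, -200.95509338378906), (220.44981384277344, 226.65274047851562), 74.45227813720703)
module s ((482.7112121582031, -202.56674194335938), (221.3824920654297, 256.5857238769531), 74.39242553710938)
```

The pad is at (485.8, -201.2) with its x axis at 74.4°. Its edges measure 90 x 76 mm in both views and the module outline agrees. The bar top is at (528.7, 334.5, about 47), with the long axis at 99.5° from both the row of boxes and the bar's own rectangle. Triangulated heights are about 2 mm low against 8 and 48, within calibration error. Next I check path obstacles and compute the shift.

```bash
cat >> h.py <<'E'
from scipy.spatial.transform import Rotation as Ro
def shift(x,y,z,yaw_y):
    """target TCP, tool-y world angle (deg), pointing down"""
    o=ctrl.get_obs(); w,a,b,c=o['eef_rot']; R=Ro.from_quat([a,b,c,w])
    yy=np.array([np.cos(np.radians(yaw_y)),np.sin(np.radians(yaw_y)),0]);zz=np.array([0,0,-1.])
    T=Ro.from_matrix(np.c_[np.cross(yy,zz),yy,zz])
    print('t',o['time'],'tcp',o['tcp_pos'].round(1),'F',o['force'].round(1),'w',o['grip_width'].round(1),'shift',R.inv().apply(np.array([x,y,z])-o['tcp_pos']).round(1),'rot',np.degrees((R.inv()*T).as_rotvec()).round(1))
E
python3 - <<'E'
from h import *
shift(528.7,334.5,150,9.5)
X,uv=dpts("side",np.load("side0.npz")['d'],np.ones((420,560),bool))
s=(X[:,0]>250)&(X[:,0]<600)&(X[:,1]>-320)&(X[:,1]<620)
for y in range(-320,620,60):
    k=s&(X[:,1]>=y)&(X[:,1]<y+60); print(y,k.sum(),X[k,2].max().round() if k.any() else '',X[k][np.argmax(X[k,2])].round() if k.any() else '')
E
```

```text
Traceback (most recent call last):
  File "h.py", line 24, in shift
    print('t',o['time'],'tcp',o['tcp_pos'].round(1),'F',o['force'].round(1),'w',o['grip_width'].round(1),'shift',R.inv().apply(np.array([x,y,z])-o['tcp_pos']).round(1),'rot',np.degrees((R.inv()*T).as_rotvec()).round(1))
                                                                                ^^^^^^^^^^^^^^^^^^^^^
AttributeError: 'float' object has no attribute 'round'
```

```bash
sed -i "s/o\['grip_width'\].round(1)/round(o['grip_width'],1)/" h.py
python3 - <<'E'
from h import *
shift(528.7,334.5,150,9.5)
X,uv=dpts("side",np.load("side0.npz")['d'],np.ones((420,560),bool))
s=(X[:,0]>250)&(X[:,0]<600)&(X[:,1]>-320)&(X[:,1]<620)
for y in range(-320,620,60):
    k=s&(X[:,1]>=y)&(X[:,1]<y+60); print(y,k.sum(),X[k][np.argmax(X[k,2])].round() if k.any() else '')
E
```

```text
t 0.1 tcp [284.8 583.8 255.4] F [ 0.1 -0.3  0.1] w 85.3 shift [-328.5 -116.9  105.6] rot [-0.1  0.1 54.5]
-320 6025 [ 370. -266.   24.]
-260 5012 [ 387. -221.   25.]
-200 4427 [ 474. -191.   11.]
-140 3820 [ 474. -133.    8.]
-80 3404 [497. -21.  20.]
-20 3076 [491. -14.  27.]
40 2903 [522.  85.  23.]
100 2608 [561. 137.  43.]
160 2266 [535. 218.  29.]
220 2025 [532. 235.  38.]
280 1948 [530. 315.  48.]
340 1534 [519. 344.  48.]
400 1326 [416. 453.  22.]
460 2004 [265. 516. 345.]
520 3966 [253. 561. 456.]
580 1305 [321. 583. 426.]
```

The path is clear at z 255. I move over the bar first, then descend.

Request:
send_rows:
  xyz:
    - [-20,-7,0]
    - [-50,-18,0]
    - [-85,-30,0]
    - [-120,-43,0]
    - [-155,-55,0]
    - [-190,-68,0]
    - [-225,-80,0]
    - [-260,-93,0]
    - [-295,-105,0]
    - [-320,-114,0]
    - [-328.5,-117,0]
    - [-328.5,-117,20]
    - [-328.5,-117,50]
    - [-328.5,-117,80]
    - [-328.5,-117,105]
    - [-328.5,-117,105]
    - [-328.5,-117,105]
  rotation:
    - [0,0,4]
    - [0,0,9]
    - [0,0,14]
    - [0,0,20]
    - [0,0,26]
    - [0,0,32]
    - [0,0,38]
    - [0,0,44]
    - [0,0,49]
    - [0,0,53]
    - [0,0,54.5]
    - [0,0,54.5]
    - [0,0,54.5]
    - [0,0,54.5]
    - [0,0,54.5]
    - [0,0,54.5]
    - [0,0,54.5]
  grip: 1

```text
time: 1.8
tcp_pos: [528.0, 335.6, 150.7]
eef_rot: [-0.0, 0.646, 0.764, -0.001]
force: [-0.9, -0.1, 0.6]
grip_width: 85.5
```

```bash
python3 - <<'E'
from h import *
shift(528.7,334.5,51,9.5)
for n in("side","top"):
    p,d=read_camera(n); cv2.imwrite(f"pics/{n}1.png",p[:,:,::-1])
E
```

```text
t 1.8 tcp [528.  335.6 150.7] F [-0.9 -0.1  0.6] w 85.5 shift [-1.   0.6 99.7] rot [-0.1  0.1  0.1]
```

View pics/side1.png

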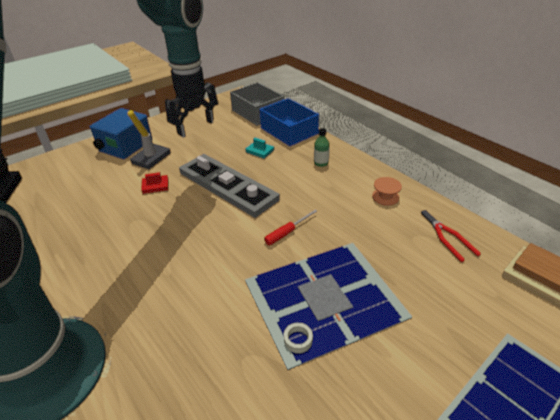

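The gripper hangs above the bar (204,162), with the fingers at about (181,130) and (212,120). I descend.

Request:
send_rows:
  xyz:
    - [-1,0.6,20]
    - [-1,0.6,45]
    - [-1,0.6,68]
    - [-1,0.6,84]
    - [-1,0.6,94]
    - [-1,0.6,99]
    - [-1,0.6,99]
    - [-1,0.6,99]
  rotation:
    - [0,0,0]
    - [0,0,0]
    - [0,0,0]
    - [0,0,0]
    - [0,0,0]
    - [0,0,0]
    - [0,0,0]
    - [0,0,0]

```text
time: 2.7
tcp_pos: [530.7, 335.1, 54.1]
eef_rot: [0.001, 0.646, 0.763, 0.001]
force: [-0.4, 0.4, -0.4]
grip_width: 85.5
```

```bash
python3 - <<'E'
from h import *
shift(528.7,334.5,51,9.5)
p,d=read_camera("side"); q,_=read_camera("top")
A=cv2.resize(p[100:220,150:290],None,fx=4,fy=4,interpolation=2); cv2.imwrite("pics/side2.png",A[:,:,::-1])
E
```

```text
t 2.7 tcp [530.7 335.1  54.1] F [-0.4  0.4 -0.4] w 85.5 shift [-0.2 -2.1  3.1] rot [ 0.2 -0.   0. ]
```

View pics/side2.png

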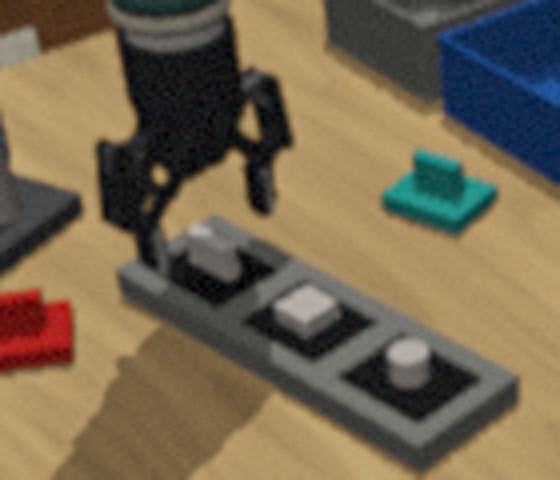

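The bar at (213,250) in the crop stands between the fingers. I correct by 2 mm and close.

Request:
send_rows:
  xyz:
    - [0,-1,1]
    - [0,-2,2]
    - [0,-2,2]
    - [0,-2,2]
    - [0,-2,2]
    - [0,-2,2]
    - [0,-2,2]
    - [0,-2,2]
    - [0,-2,2]
    - [0,-2,2]
    - [0,-2,2]
    - [0,-2,2]
    - [0,-2,2]
    - [0,-2,2]
  rotation:
    - [0,0,0]
    - [0,0,0]
    - [0,0,0]
    - [0,0,0]
    - [0,0,0]
    - [0,0,0]
    - [0,0,0]
    - [0,0,0]
    - [0,0,0]
    - [0,0,0]
    - [0,0,0]
    - [0,0,0]
    - [0,0,0]
    - [0,0,0]
  grip: 0
  grip_force: 40

```text
time: 4.2
tcp_pos: [528.8, 334.8, 52.3]
eef_rot: [0.001, 0.646, 0.763, 0.001]
force: [1.1, 0.3, 2.0]
grip_width: 10.9
```

It gripped at 10.9 mm (the bar is 12 mm). I lift straight up.

Request:
send_rows:
  xyz:
    - [0,0,-3]
    - [0,0,-8]
    - [0,0,-14]
    - [0,0,-22]
    - [0,0,-32]
    - [0,0,-45]
    - [0,0,-60]
    - [0,0,-75]
    - [0,0,-90]
    - [0,0,-100]
    - [0,0,-100]
    - [0,0,-100]
  rotation:
    - [0,0,0]
    - [0,0,0]
    - [0,0,0]
    - [0,0,0]
    - [0,0,0]
    - [0,0,0]
    - [0,0,0]
    - [0,0,0]
    - [0,0,0]
    - [0,0,0]
    - [0,0,0]
    - [0,0,0]

```text
time: 5.4
tcp_pos: [528.4, 334.7, 152.3]
eef_rot: [0.001, 0.646, 0.764, 0.001]
force: [-0.8, -0.3, -1.5]
grip_width: 11.1
```

```bash
python3 - <<'E'
from h import *
p,d=read_camera("side"); q,_=read_camera("top")
A=cv2.resize(p[80:220,150:290],None,fx=4,fy=4,interpolation=2); cv2.imwrite("pics/side3.png",A[:,:,::-1])
shift(485.8,-201.2,150,-15.6)
E
```

```text
t 5.5 tcp [528.  334.4 151.5] F [-0.3 -0.1 -1.5] w 11.1 shift [-521.2 -130.5    1.1] rot [ 0.1 -0.  25.2]
```

View pics/side3.png

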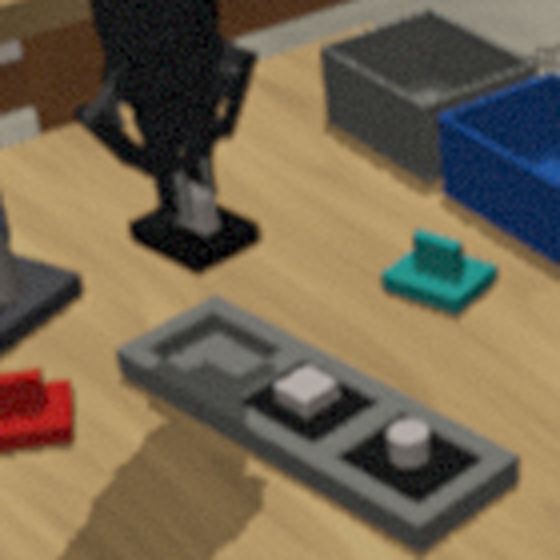

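The box hangs level, clear of its pocket, and the other two boxes are in place. I carry it over the pad.

Request:
send_rows:
  xyz:
    - [-10,-2.5,0]
    - [-30,-7.5,0]
    - [-60,-15,0]
    - [-92,-23,0]
    - [-124,-31,0]
    - [-156,-39,0]
    - [-188,-47,0]
    - [-220,-55,0]
    - [-252,-63,0]
    - [-284,-71,0]
    - [-316,-79,0]
    - [-348,-87,0]
    - [-380,-95,0]
    - [-412,-103,0]
    - [-444,-111,0]
    - [-476,-119,0]
    - [-500,-125,0]
    - [-514,-129,0]
    - [-521,-130.5,0]
    - [-521,-130.5,0]
  rotation:
    - [0,0,0.5]
    - [0,0,1.5]
    - [0,0,3]
    - [0,0,4.5]
    - [0,0,6]
    - [0,0,7.5]
    - [0,0,9]
    - [0,0,10.5]
    - [0,0,12]
    - [0,0,13.5]
    - [0,0,15]
    - [0,0,16.5]
    - [0,0,18]
    - [0,0,19.5]
    - [0,0,21]
    - [0,0,22.5]
    - [0,0,24]
    - [0,0,24.8]
    - [0,0,25.2]
    - [0,0,25.2]

```text
time: 7.5
tcp_pos: [485.4, -201.4, 150.9]
eef_rot: [0.0, 0.797, 0.604, 0.001]
force: [0.1, 0.2, -1.3]
grip_width: 11.0
```

Request:
send_rows:
  xyz:
    - [0,0,15]
    - [0,0,35]
    - [0,0,55]
    - [0,0,70]
    - [0,0,70]
    - [0,0,70]
  rotation:
    - [0,0,0]
    - [0,0,0]
    - [0,0,0]
    - [0,0,0]
    - [0,0,0]
    - [0,0,0]

```text
time: 8.1
tcp_pos: [485.7, -200.8, 81.0]
eef_rot: [-0.0, 0.797, 0.604, 0.001]
force: [0.8, -0.5, -1.1]
grip_width: 11.4
```

```bash
python3 - <<'E'
from h import *
for n,r in(("side",(210,340,250,400)),("top",(150,310,300,460))):
    p,d=read_camera(n); np.savez(n+"4.npz",p=p,d=d)
    cv2.imwrite(f"pics/{n}4.png",cv2.resize(p[r[0]:r[1],r[2]:r[3]],None,fx=(4 if n=='side' else 3.7),fy=(4 if n=='side' else 3.7),interpolation=2)[:,:,::-1])
shift(485.8,-201.2,54,-15.6)
E
```

```text
t 8.2 tcp [ 486.2 -201.3   81.7] F [-0.3  0.6 -2.5] w 11.2 shift [-0.  -0.5 27.7] rot [ 0.1 -0.1 -0.1]
```

View pics/side4.png

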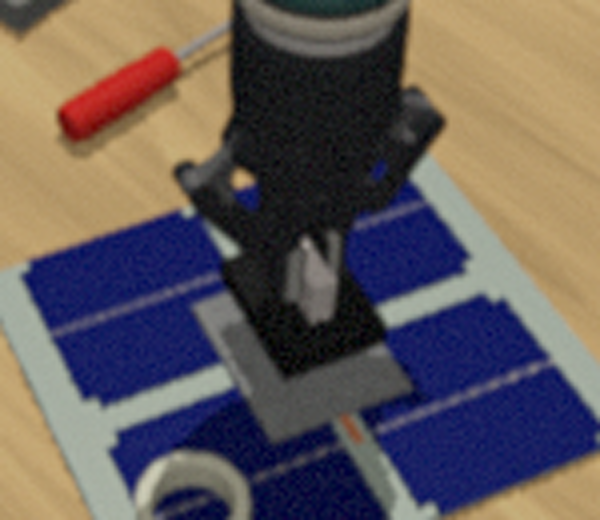

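View pics/top4.png

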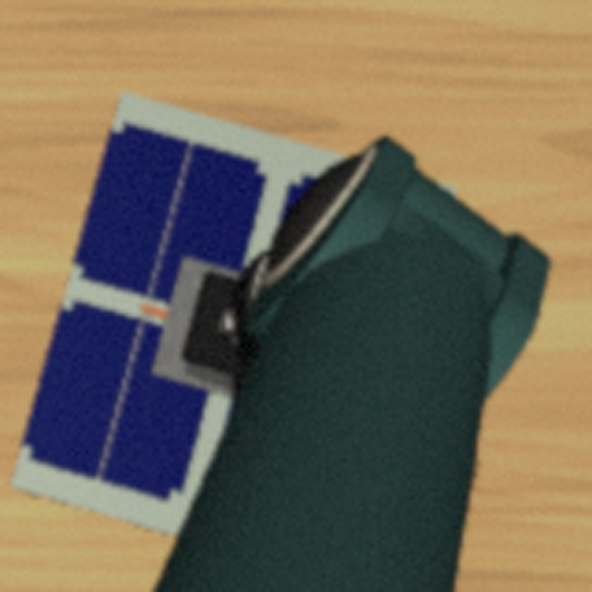

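The box hangs parallel to the pad. I check its centre from the visible top-face corners, side crop (225,265), (288,360) and (383,320).

```bash
python3 - <<'E'
from h import *
q=[(250+x/4,210+y/4) for x,y in((225,265),(288,362),(383,322))]
W=plane("side",q,51)[:,:2];print(W.round(1),'centre',((W[0]+W[2])/2).round(1))
e=np.diff(W,axis=0);print(np.hypot(*e.T),np.degrees(np.arctan2(e[:,1],e[:,0]))%180)
q=[(300+x/3.7,150+y/3.7) for x,y in((205,270),(183,367))]
print(plane("top",q,51)[:,:2].round(1), 'expected left edge mid', (np.array([485.8,-201.2])+35*np.array([np.cos(np.radians(74.4)),np.sin(np.radians(74.4))])).round(1), plane("top",q,51)[:,:2].mean(0).round(1))
E
```

```text
[[ 465.2 -168.3]
 [ 448.7 -230.8]
 [ 498.8 -242.6]] centre [ 482.  -205.4]
[64.69657452 51.51996397] [ 75.1667586  166.80839203]
[[ 520.5 -174.4]
 [ 461.9 -160.7]] expected left edge mid [ 495.2 -167.5] [ 491.2 -167.5]
```

The corners agree with the pad within about 4 mm and 1°. Contact is expected at TCP z of about 54.3, so I lower gently.

Request:
send_rows:
  xyz:
    - [0,0,5]
    - [0,0,11]
    - [0,0,16]
    - [0,0,20]
    - [0,0,23]
    - [0,0,24.5]
    - [0,0,24.5]
    - [0,0,24.5]
  rotation:
    - [0,0,0]
    - [0,0,0]
    - [0,0,0]
    - [0,0,0]
    - [0,0,0]
    - [0,0,0]
    - [0,0,0]
    - [0,0,0]

```text
time: 9.0
tcp_pos: [486.3, -201.4, 57.3]
eef_rot: [0.001, 0.797, 0.604, 0.001]
force: [0.3, 0.0, -1.8]
grip_width: 11.3
```

Request:
send_rows:
  xyz:
    - [0,0,0.5]
    - [0,0,1]
    - [0,0,1.5]
    - [0,0,2]
    - [0,0,2]
    - [0,0,2]
  rotation:
    - [0,0,0]
    - [0,0,0]
    - [0,0,0]
    - [0,0,0]
    - [0,0,0]
    - [0,0,0]

```text
time: 9.6
tcp_pos: [486.3, -201.4, 55.3]
eef_rot: [0.001, 0.797, 0.604, 0.001]
force: [0.1, 0.6, -2.3]
grip_width: 11.1
```

Still hanging, with force z about -2 N. I go down another 1.5 mm.

Request:
send_rows:
  xyz:
    - [0,0,0.5]
    - [0,0,1]
    - [0,0,1.5]
    - [0,0,1.5]
    - [0,0,1.5]
  rotation:
    - [0,0,0]
    - [0,0,0]
    - [0,0,0]
    - [0,0,0]
    - [0,0,0]

```text
time: 10.1
tcp_pos: [486.4, -201.4, 54.2]
eef_rot: [0.001, 0.797, 0.604, 0.001]
force: [-1.6, 0.7, 5.6]
grip_width: 11.7
```

Contact: the force z turned to +5.6 N. I release and rise.

Request:
send_rows:
  xyz:
    - [0,0,0]
    - [0,0,0]
    - [0,0,0]
    - [0,0,0]
    - [0,0,0]
    - [0,0,0]
    - [0,0,0]
    - [0,0,0]
  rotation:
    - [0,0,0]
    - [0,0,0]
    - [0,0,0]
    - [0,0,0]
    - [0,0,0]
    - [0,0,0]
    - [0,0,0]
    - [0,0,0]
  grip: 0.6

```text
time: 10.9
tcp_pos: [486.4, -201.4, 54.2]
eef_rot: [0.001, 0.797, 0.604, 0.001]
force: [-0.6, -0.5, -0.2]
grip_width: 51.3
```

Request:
send_rows:
  xyz:
    - [0,0,-5]
    - [0,0,-15]
    - [0,0,-30]
    - [0,0,-50]
    - [0,0,-80]
    - [0,0,-110]
    - [0,0,-140]
    - [-40,0,-150]
    - [-80,0,-150]
    - [-120,0,-150]
    - [-160,0,-150]
    - [-200,0,-150]
    - [-240,0,-150]
    - [-250,0,-150]
    - [-250,0,-150]
  rotation:
    - [0,0,0]
    - [0,0,0]
    - [0,0,0]
    - [0,0,0]
    - [0,0,0]
    - [0,0,0]
    - [0,0,0]
    - [0,0,0]
    - [0,0,0]
    - [0,0,0]
    - [0,0,0]
    - [0,0,0]
    - [0,0,0]
    - [0,0,0]
    - [0,0,0]

```text
time: 12.4
tcp_pos: [417.1, -444.0, 205.0]
eef_rot: [0.001, 0.798, 0.602, 0.001]
force: [0.5, 0.1, -0.3]
grip_width: 51.4
```

```bash
python3 - <<'E'
from m import *
for n,near in(("side",(325,290)),("top",(364,240))):
    p,d=read_camera(n); np.savez(n+"5.npz",p=p,d=d); cv2.imwrite(f"pics/{n}5.png",p[:,:,::-1])
    X,uv=dpts(n,d,np.ones((420,560),bool)); s=(abs(uv-near).max(1)<30)&(X[:,2]>18)
    r=cv2.minAreaRect(X[s,:2].astype(np.float32)); b=s&(X[:,2]>40); print(n,r,cv2.minAreaRect(X[b,:2].astype(np.float32)),np.percentile(X[b,2],[50,95]))
    t=s&(X[:,2]<29); A=np.c_[X[t,:2],np.ones(t.sum())]; co=np.linalg.lstsq(A,X[t,2],rcond=None)[0]; print(' body top z',np.median(X[t,2]),'tilt deg',np.degrees(np.hypot(*co[:2])))
shift(485,-201,200,-15)
E
```

```text
side ((484.11419677734375, -204.01243591308594), (71.86083221435547, 56.99593734741211), 73.89762115478516) ((484.2242126464844, -203.46340942382812), (41.43156814575195, 12.529169082641602), 73.48480987548828) [48.4122572  50.67925663]
 body top z 22.851019836039782 tilt deg 0.47967846072368087
top ((484.970458984375, -200.98324584960938), (70.1104736328125, 56.107826232910156), 74.7590103149414) ((484.80267333984375, -200.6674041748047), (39.20055389404297, 12.305058479309082), 74.89935302734375) [48.79519998 52.18365935]
 body top z 23.099168908948204 tilt deg 0.10470562612412965
t 12.5 tcp [ 419.  -440.8  204.3] F [-0.5  0.5  0.7] w 51.5 shift [248.7  -1.1   4.9] rot [ 0.2 -0.1 -0.6]
```

View pics/side5.png

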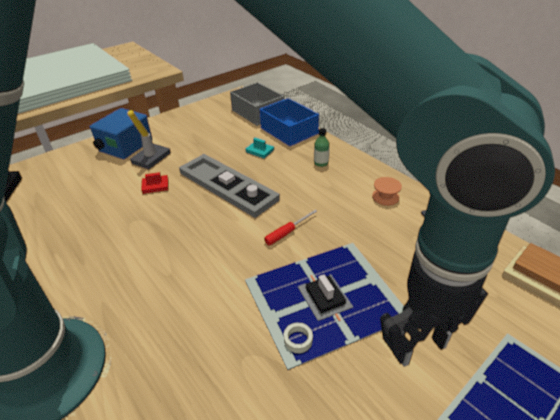

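View pics/top5.png

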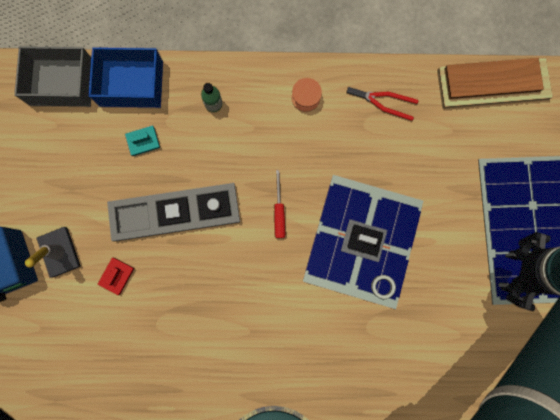

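The box sits centred on the pad at top (366,240) and side (325,293), level and aligned. The other boxes are unmoved at top (172,211) and (213,204), and the robot is clear. I settle briefly and hand in.

Request:
send_rows:
  xyz:
    - [0,0,0]
    - [0,0,0]
    - [0,0,0]
  rotation:
    - [0,0,0]
    - [0,0,0]
    - [0,0,0]

```text
time: 12.8
tcp_pos: [419.8, -439.7, 204.4]
eef_rot: [0.0, 0.796, 0.605, 0.002]
force: [-0.4, 0.2, -0.1]
grip_width: 51.2
```

```bash
python3 -c "
from h import *
print(workorder.hand_in())"
```

```text
the job is handed in; nothing more can be done
None
```

I lifted the box straight out of the left-hand pocket by its bar, carried it to the module and lowered it onto the pad until it touched. I then let go, backed the arm away and handed in at about 12.8 s (the limit is 38 s).

**Placement:** the last check put the box centre at (485.0, -201.0) from the top camera and (484.1, -204.0) from the side camera. The pad centre I had measured is (485.8, -201.2), so it is 1 to 3 mm off.
- **Alignment:** the long sides are at 73.9° to 74.8°, against 74.4° for the pad.
- **Level and height:** tilt is under 0.5°. The body's top is at z of about 23 mm, against 24 mm expected.

**Other boxes and robot:** both other boxes look unmoved in their pockets (by eye, not measured again), and the robot touches nothing.

**Disagreements:** the two cameras differed by up to about 5 mm on the pad centre before the pad's corners were measured more closely. Heights found by triangulation came out about 2 mm low. Both are well within the tolerances.

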